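Clear a tipped candlestick off a free-wheeling turntable and restart it

TASK

One of the three forged candlesticks on the free-turning turntable has tipped over against the centre tube: lift it off, set it down gently, standing upright and released, in the middle of the square steel plate, without toppling the two that stand or moving the oil bottle and the tin. Then restart the station at the control box: press the keys fully down one at a time, the small one, then the medium one, then the large one.

Things in the scene. Friction and masses are not known exactly. Their poses are not given: they have to be found in the camera images.
- tipped: Forged dark steel candlestick, 0.6 kg: foot plate 56 (x) x 64 (y) x 8 mm, square stem 22 x 22 mm up to 160 mm, 30 x 30 mm collar at 40 to 52 mm, 14 mm spike on top. Origin: centre of the foot's underside, z up the stem. Tipped: leans about 40 degrees on the inner 64 mm edge of its foot, loose, the stem on the centre tube's top edge, its top to the robot's side.
- tipped_grip (a point): Point on the stem axis of the tipped candlestick, 135 mm above its foot's underside (25 mm below the stem's top), just above where it rests on the tube; a good place to grip across the two side faces (along its y).
- turntable: Round steel disc 300 mm across, 10 mm thick, on a bearing: it turns freely about its vertical axis at the slightest push, with no brake. Origin: centre of the disc's underside, 40 mm above the bench (the top face is 10 mm above the origin). A square steel tube 40 x 40 mm stands in its middle, 83.5 mm high above the top face.
- standing_a: Forged dark steel candlestick, 0.6 kg: foot plate 56 (x) x 64 (y) x 8 mm, square stem 22 x 22 mm up to 160 mm, 30 x 30 mm collar at 40 to 52 mm, 14 mm spike on top. Origin: centre of the foot's underside, z up the stem. It stands upright on the turntable, loose, on one side.
- standing_b: Forged dark steel candlestick, 0.6 kg: foot plate 56 (x) x 64 (y) x 8 mm, square stem 22 x 22 mm up to 160 mm, 30 x 30 mm collar at 40 to 52 mm, 14 mm spike on top. Origin: centre of the foot's underside, z up the stem. It stands upright on the turntable, loose, on the other side.
- plate: Bare square steel plate 160 x 160 x 14 mm fixed flat on the bench, to one side of the turntable. Origin: centre of its underside; its top face is 14 mm higher.
- console: Grey metal control box 220 x 100 x 50 mm fixed on the bench, on the other side of the turntable from the plate. Its three keys stand in a row along its long (x) axis, 68 mm apart, in any order. Origin: centre of its underside.
- key_small_top (a point): Centre of the top face of the small key: a round black spring key 20 mm across in a low round steel collar 36 mm across and 12 mm high on the console; the key stands 10 mm above the collar. The point moves down with the key.
- key_small (a joint): How far the small key is pressed: 0 up, 0.006 m fully down. It needs 1.5 N to begin to move and 5 N to be fully down, and springs back by itself.
- key_medium_top (a point): Centre of the top face of the medium key: a round black spring key 30 mm across in a low round steel collar 46 mm across and 12 mm high on the console; the key stands 10 mm above the collar. The point moves down with the key.
- key_medium (a joint): How far the medium key is pressed: 0 up, 0.006 m fully down. It needs 1.5 N to begin to move and 5 N to be fully down, and springs back by itself.
- key_large_top (a point): Centre of the top face of the large key: a round black spring key 44 mm across in a low round steel collar 60 mm across and 12 mm high on the console; the key stands 10 mm above the collar. The point moves down with the key.
- key_large (a joint): How far the large key is pressed: 0 up, 0.006 m fully down. It needs 1.5 N to begin to move and 5 N to be fully down, and springs back by itself.
- oil_bottle: Grey plastic oil bottle 60 mm across, 150 mm high, standing on the bench beyond the turntable to the left; a bystander. Origin: centre of its underside.
- wax_tin: Low round aluminium tin 76 mm across, 75 mm high, standing on the bench beyond the turntable to the right; a bystander. Origin: centre of its underside.
Not all that is in view belongs to the job. What is meant by the plate is not black, and is the larger of those in its own colour. Leave any purple look-alike of the tipped alone.

How it is judged:
On the way, in this order (a step that is already met when the one before it is completed fails the run):
1. the tipped candlestick stands upright on the plate, let go (angle between tipped's own z axis and vertical below 0.08 rad and horizontal distance between tipped and plate below 0.04 m and z of tipped in the frame of plate between 0.01 and 0.018 m and contact force between the fingers and tipped below 0.05 N and linear speed of tipped below 0.02 m/s), for 0.2 s.
2. the small key alone is pressed down (value of joint key_small above 0.004 m and value of joint each of key_medium, key_large below 0.0015 m), for 0.05 s.
3. the medium key alone is pressed down (value of joint key_medium above 0.004 m and value of joint each of key_small, key_large below 0.0015 m), for 0.05 s.
4. the large key alone is pressed down (value of joint key_large above 0.004 m and value of joint each of key_small, key_medium below 0.0015 m), for 0.05 s.
At the end, for the whole second after the job is handed in: the tipped candlestick stands released and at rest on the plate (within 0.08 rad of upright, 40 mm of its centre); the other two stand on the turntable (within 0.1 rad); keys pressed alone by 4 mm or more in the order small, medium, large, and all up again (all of step 1 and angle between each of standing_a, standing_b's own z axis and vertical below 0.1 rad and horizontal distance between each of standing_a, standing_b and turntable below 0.15 m and z of standing_a in the frame of turntable between 0.006 and 0.014 m and z of standing_b in the frame of turntable between 0.006 and 0.014 m and value of joint each of key_small, key_medium, key_large below 0.0015 m); the robot touches nothing.
It fails at once if a standing candlestick is toppled (angle between any of standing_a, standing_b's own z axis and vertical above 0.3 rad).
It fails at once if the candlestick is banged down on the plate (over 45 N) (contact force between tipped and plate above 45 N).
It fails at once if two keys are down at once (value of joint each of key_small, key_medium above 0.003 m or value of joint each of key_small, key_large above 0.003 m or value of joint each of key_medium, key_large above 0.003 m).
It fails at once if the oil bottle or the tin is moved more than 30 mm (distance of any of oil_bottle, wax_tin from where it was at the start of the episode above 0.03 m).
It also fails if it takes over 56 s, if anything falls off the work surface, if the arm or the gripper's body presses on something with over 40 N, if the wrist force passes 120 N, or if a joint passes its speed limit or range.

ROBOT

A 7-joint arm with a two-finger parallel gripper is mounted at the origin on the work surface. World frame = base frame: x ahead of the robot, y to its left, z up, the work surface at z = 0. Lengths are in m, angles in rad, forces in N, time in s.
With the tool pointing down it reaches from about 0.4 to 0.85 m from the base axis. Payload 4.5 kg.
Tool frame: the origin (TCP) lies between the finger pads; the fingertips stand 19 mm ahead of it and the grasp point (between the pads) is the TCP; z points along the fingers, y is the direction in which the jaws open and shut (so a half turn about z gives the same grasp; the last joint's range is limited). The gripper opens to 88 mm and grips with 3 to 60 N. Pads are 18 mm wide; open, the fingers measure 123 mm over their backs; the gripper's body (75 mm by 187 mm) begins 45 mm behind the grasp point.
Start: joints at [1.284, 0.689, -0.195, 1.565, 0.157, 0.902, -0.215], TCP at [0.197, -0.593, 0.258] pointing down, gripper open.
Joint ranges: [-3.01, 3.01], [-0.46, 2.08], [-1.47, 1.51], [0.13, 2.56], [-1, 4.14], [0.04, 2.09], [-2.66, 2.66]. Speed limits (rad/s): [2.57, 2.57, 3.14, 3.14, 3.14, 3.14, 3.14].

INTERFACE

Orientations are given as a unit quaternion [x, y, z, w].
In Python, from plant import status, snapshot, finish_job, cut_out, tip_of gives the robot as it stands. The module is installed in compiled form; this text tells all that it offers.
- The arm moves only by the tool carry_out, never from a script. Its arguments are lists of equal length, an entry for each row: "linear": the shift along the world's x, y, z in m, a list of three; "roll": the turn about the world's z in rad. A call has 1 to 8 rows; each row is the pose to reach, as a shift and turn from the pose measured when the call began; what a row does not reach only later rows make up. A row lasts 1/12 s, in which the tool goes at most 41.7 mm and 7.16 degrees, less where a joint would pass 70% of its speed; a pose out of reach is approached as far as the arm can. A call with a gripper value outside its range is refused whole. "gripper" is the opening, from 0 (shut) to 1 (fully open), set as the call begins (left out, the last holds). The fingers move at their own pace and stop on an object; "grip_force" is the grip in N (left out, the last holds). Time passes only in rows, so rows that repeat a pose let the fingers close. It gives the time, the measured TCP pose, the force and the opening at its end, in the units of the state.
- status.get_state(): the state, without advancing time (a new reading comes with each control period).
- snapshot(name): name is "scene" or "side" or "wrist"; returns a dict with "img" (400x640x3 uint8, red, green, blue), "range_z" (400x640 float32, m along the optical axis (not along the pixel's ray), 0 where there is no reading), "fx", "fy", "cx", "cy" (pixels), "world_from_camera" (4x4, takes a point from camera to world coordinates). Camera axes: x right, y down, z forward; pixel columns grow to the right and rows downward; lengths in m; the calibration is good to about 2 mm. A picture is of the moment at which its call begins.
- finish_job(): hands the job in, once; it reports no verdict.
Trained networks look in a picture, given as the dict that the camera call returned (one of the last four; its "shot" number tells which), for a name from the list of things; names that differ only in an ending like _2 or _b are one class to them, and where a whole thing is asked for, a point or a joint stands for the part that bears it (a point fixed in the world has none). Each returns a list of dicts, best first, with "confidence" (0 to 1); they miss things now and then, are a little off and sometimes report something else, mostly with a low value. They report only what shows in the picture. A call takes as long as a camera call. They do not tell look-alikes from the thing itself.
- cut_out(picture, query): "region" (400x640 bool, what is visible of it) and "pixel" ([column, row] in pixels, amid what is visible of it).
- tip_of(picture, query): "pixel" ([column, row] in pixels: a listed point, or the origin of a listed thing).
The state is a dict: "clock": time; "q": joint angles; "qd": joint speeds; "joint_torque": joint torques, N m; "tool_pos": TCP position; "eef_rot": TCP orientation; "contact_force": force on the tool from outside, world axes, zero at the start; "moment": the same for the moment, N m; "opening": opening from 0.0 (shut) to 1.0 (fully open).
Only numpy, scipy, OpenCV 4.12 (cv2) and the standard library are available. Lean on these libraries where they do the work, as an engineer would, in place of code of your own. Each camera call takes 0.05 s, during which the arm holds its last target.

## Working session

There is one attempt and no reset: what is moved stays moved. The work goes in short steps, Python scripts to look and compute and a tool call to move; the robot and the scene stay as the last step left them, time stands still between calls to the robot, and variables do not carry over. Pictures are saved under pics/ and viewed, and the job is handed in when it is done.

Besides the shell and the picture viewer there is one more tool, called after "Request:" by a JSON object that holds its "op" and its "data". carry_out: Moves the arm, as the interface text tells. Its arguments: {"type":"object","properties":{"linear":{"type":"array"},"roll":{"type":"array"},"gripper":{"type":"number"},"grip_force":{"type":"number"}},"required":["linear","roll"]}

```bash
mkdir -p pics; ls; python3 - <<'E'
from plant import status,snapshot
import cv2
print(status.get_state())
for n in ["scene","side","wrist"]:
    s=snapshot(n); cv2.imwrite(f"pics/{n}0.png",s["img"][:,:,::-1]); print(n,s["fx"],s["cx"],s["cy"],s["world_from_camera"])
E
```

```text
pics
{'clock': 0.0, 'q': array([ 1.28383735,  0.68998834, -0.19451869,  1.56632468,  0.15730328,
        0.90250035, -0.21508611]), 'qd': array([-1.32543033e-03,  6.47560538e-05, -7.69022577e-04,  1.01750088e-03,
        1.95303631e-03, -1.86760137e-03, -1.00643155e-03]), 'joint_torque': array([ 3.84640352e-04, -5.27560902e+01, -1.26691326e+00, -1.53427094e+01,
       -5.26429131e-02,  6.52789648e-03,  1.31022980e-04]), 'tool_pos': array([ 0.19682522, -0.59257668,  0.25691256]), 'eef_rot': array([ 9.87158228e-01,  1.59742910e-01, -2.10478952e-04, -8.89639138e-04]), 'contact_force': array([-0.88887134, -0.0188688 ,  0.1203611 ]), 'moment': array([-0.055084  , -0.02205989, -0.0055631 ]), 'opening': 1.0020837655102386}
scene 455.30315473947144 314.21805063992554 188.97145371447255 [[-8.76696291e-01  2.83483437e-01 -3.88639621e-01  1.06897123e+00]
 [ 4.81044276e-01  5.16871399e-01 -7.08124538e-01  1.05206368e+00]
 [ 1.35126587e-04 -8.07763021e-01 -5.89507323e-01  9.49814076e-01]
 [ 0.00000000e+00  0.00000000e+00  0.00000000e+00  1.00000000e+00]]
side 508.52087171162805 312.5727714858793 199.86862993965897 [[ 0.97465862 -0.16920612  0.14632108  0.31296847]
 [-0.22346017 -0.70633291  0.67168398 -0.80322857]
 [-0.01030165 -0.68735952 -0.72624429  1.08141212]
 [ 0.          0.          0.          1.        ]]
wrist 317.08480919369595 319.4325852589113 199.25828103855716 [[ 0.3155071  -0.90958529 -0.27038836  0.26668683]
 [-0.94892013 -0.30315362 -0.08745554 -0.56937849]
 [-0.00242094  0.2841698  -0.95877091  0.38388764]
 [ 0.          0.          0.          1.        ]]
```

View pics/scene0.png

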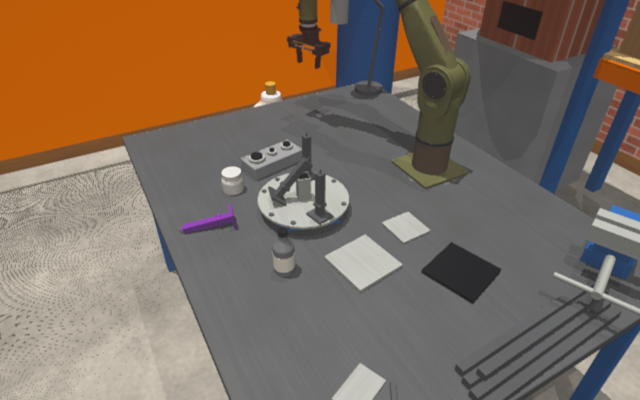

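View pics/side0.png

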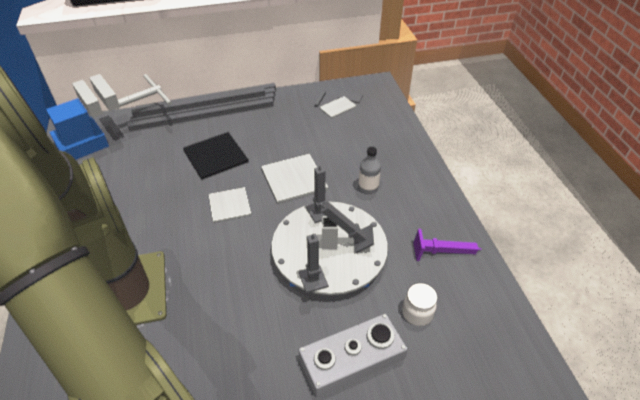

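View pics/wrist0.png

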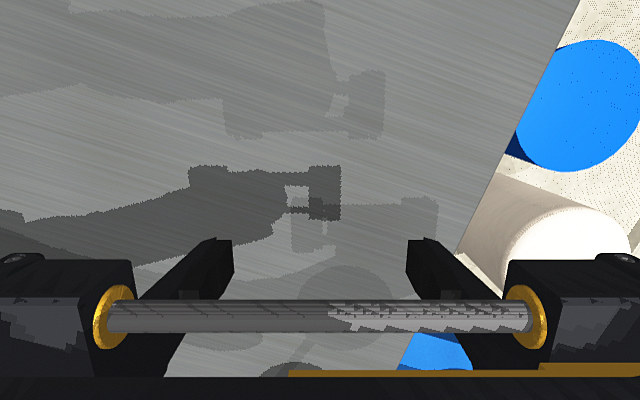

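The scene view shows the turntable at (304,200) and the larger pale plate at (363,262), with the small pale and black plates as decoys. The console is at (272,158). In the side view the tipped foot is at (362,237), its top is near (325,208), and the keys are at (325,357), (353,346) and (381,334). Next I measure them.

```bash
cat > h.py <<'E'
import numpy as np, cv2
from plant import status,snapshot,cut_out,tip_of
def pt(s,u,v,z):
    c=np.array([(u-s["cx"])/s["fx"]*z,(v-s["cy"])/s["fy"]*z,z,1.0]); return (s["world_from_camera"]@c)[:3]
def cloud(s,m):
    v,u=np.nonzero(m&(s["range_z"]>0)); z=s["range_z"][v,u]
    c=np.stack([(u-s["cx"])/s["fx"]*z,(v-s["cy"])/s["fy"]*z,z,np.ones_like(z)]); return (s["world_from_camera"]@c)[:3].T
def onplane(s,u,v,h):
    W=s["world_from_camera"]; d=W[:3,:3]@np.array([(u-s["cx"])/s["fx"],(v-s["cy"])/s["fy"],1]); return W[:3,3]+d*(h-W[2,3])/d[2]
def px(s,p):
    W=np.linalg.inv(s["world_from_camera"]); c=W[:3,:3]@p+W[:3,3]; return s["fx"]*c[0]/c[2]+s["cx"],s["fy"]*c[1]/c[2]+s["cy"]
E
python3 - <<'E'
from h import *
np.set_printoptions(precision=4,suppress=True)
for n in ["scene","side"]:
    s=snapshot(n); print("==",n)
    np.savez(f"{n}0.npz",**{k:v for k,v in s.items()})
    for q in ["tipped","standing_a","turntable","plate","console","oil_bottle","wax_tin","key_small_top","key_medium_top","key_large_top"]:
        for r in cut_out(s,q)[:4]:
            P=cloud(s,r["region"])
            print("cut",q,round(r["confidence"],2),np.round(r["pixel"]),r["region"].sum(),np.median(P,0) if len(P) else None, np.percentile(P,[2,98],axis=0).ravel() if len(P) else None)
    for q in ["tipped","tipped_grip","standing_a","turntable","plate","console","key_small_top","key_medium_top","key_large_top"]:
        for r in tip_of(s,q)[:4]:
            u,v=r["pixel"]; z=s["range_z"][int(round(v)),int(round(u))]
            print("tip",q,round(r["confidence"],2),np.round([u,v]),pt(s,u,v,z))
E
```

```text
== scene
cut tipped 0.86 [209. 222.] 566 [ 0.8283 -0.0605  0.0288] [ 0.7572 -0.0875  0.0076  0.9103 -0.019   0.0594]
cut tipped 0.68 [288. 183.] 572 [ 0.5785 -0.009   0.1225] [ 0.5133 -0.056   0.06    0.6359  0.0072  0.1971]
cut standing_a 0.8 [318. 201.] 638 [0.5363 0.1128 0.1164] [0.5061 0.0846 0.0568 0.5559 0.136  0.2133]
cut standing_a 0.72 [308. 150.] 259 [ 0.4646 -0.0986  0.1659] [ 0.4416 -0.1172  0.0586  0.4758 -0.078   0.2151]
cut standing_a 0.36 [283. 258.] 869 [0.7127 0.2303 0.0854] [0.6805 0.1945 0.0079 0.7348 0.2435 0.153 ]
cut turntable 0.92 [304. 201.] 3025 [0.5526 0.0185 0.0533] [ 0.3935 -0.1365  0.0454  0.6689  0.1365  0.1354]
cut plate 0.91 [362. 264.] 2440 [0.5019 0.3072 0.0163] [0.417  0.2215 0.0062 0.578  0.3815 0.0203]
cut plate 0.67 [404. 225.] 899 [0.2961 0.2406 0.012 ] [0.2405 0.1816 0.0027 0.3467 0.2902 0.0161]
cut plate 0.45 [302. 200.] 3067 [0.5568 0.016  0.0534] [ 0.3919 -0.1364  0.0462  0.6686  0.1292  0.1375]
cut console 0.85 [274. 161.] 1143 [ 0.5226 -0.2654  0.0473] [ 0.4024 -0.3467  0.0064  0.6199 -0.235   0.0584]
cut oil_bottle 0.97 [282. 255.] 866 [
[... 3164 characters left out ...]
. 214.] [ 0.5185 -0.0154  0.1712]
tip standing_a 0.78 [321. 215.] [0.5289 0.0828 0.0576]
tip standing_a 0.76 [312. 284.] [ 0.4557 -0.1251  0.0575]
tip turntable 0.56 [328. 244.] [ 0.5203 -0.025   0.0671]
tip plate 0.84 [230. 202.] [0.2954 0.236  0.011 ]
tip plate 0.77 [294. 179.] [0.4946 0.2815 0.0134]
tip plate 0.58 [213. 154.] [0.2667 0.4528 0.0133]
tip plate 0.37 [380. 333.] [ 0.5707 -0.2949  0.0711]
tip console 0.54 [356. 343.] [ 0.5115 -0.3052  0.0724]
tip console 0.45 [364. 239.] [ 0.6111 -0.041   0.0796]
tip key_small_top 0.38 [356. 342.] [ 0.5128 -0.3032  0.0703]
tip key_medium_top 0.65 [326. 354.] [ 0.4442 -0.3165  0.0739]
tip key_large_top 0.51 [378. 332.] [ 0.5679 -0.291   0.0707]
```

```bash
python3 - <<'E'
import cv2
a=cv2.imread("pics/scene0.png")[110:290,220:420]; cv2.imwrite("pics/sc0z.png",cv2.resize(a,None,fx=4,fy=3.3,interpolation=2)[:600,:800])
a=cv2.imread("pics/side0.png")[140:400,250:470]; cv2.imwrite("pics/si0z.png",cv2.resize(a,None,fx=2.3,fy=2.3,interpolation=2))
E
```

```text
(no output)
```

View pics/sc0z.png

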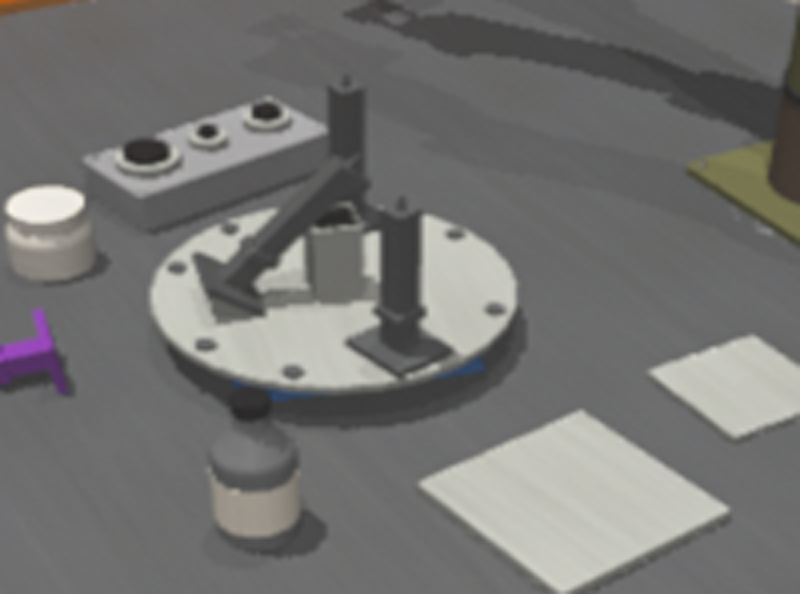

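View pics/si0z.png

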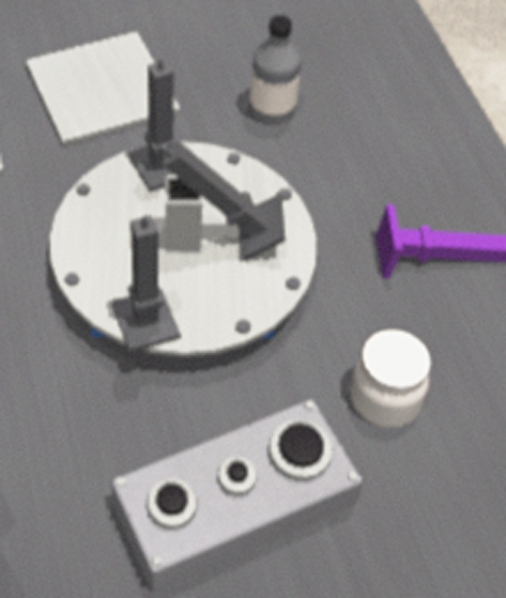

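```bash
cat > fit.py <<'E'
from h import *
from scipy.optimize import least_squares
np.set_printoptions(precision=4,suppress=True)
B=[((0,0,4),(28,32,4)),((0,0,84),(11,11,76)),((0,0,46),(15,15,6)),((0,0,167),(3,3,7))]
def sdf(p):
    d=[]
    for c,h in B:
        q=np.abs(p-np.array(c)/1e3)-np.array(h)/1e3
        d.append(np.linalg.norm(np.maximum(q,0),axis=1)+np.minimum(q.max(1),0))
    return np.min(d,0)
def pose(x): # x,y inner edge mid (or origin if tilt=None), z0, yaw, tilt: axis leans toward direction yaw; body -x... inner edge = local +x
    x0,y0,z0,yaw,t=x
    cz,sz=np.cos(yaw),np.sin(yaw); Rz=np.array([[cz,-sz,0],[sz,cz,0],[0,0,1]])
    Ry=np.array([[np.cos(t),0,np.sin(t)],[0,1,0],[-np.sin(t),0,np.cos(t)]])
    R=Rz@Ry; return R,np.array([x0,y0,z0])-R@np.array([.028,0,0])
def fit(Ps,x0):
    # per-camera small offsets not modelled
    P=np.vstack(Ps)
    f=lambda x:sdf((P-pose(x)[1])@pose(x)[0])
    r=least_squares(f,x0,loss="soft_l1",f_scale=.003)
    print("fit",r.x,"med|r|",np.median(np.abs(f(r.x))),len(P))
    for Q in Ps:
        R,t=pose(r.x); print("  signed med",np.median(sdf((Q-t)@R)))
    return r.x
E
python3 - <<'E'
from fit import *
S={n:dict(np.load(f"{n}0.npz")) for n in ["scene","side"]}
masks={}
for n in S:
    s=snapshot(n); S[n]=s
    c=cut_out(s,"tipped"); st=cut_out(s,"standing_a")
    masks[n]=(c,st)
def sel(n,lst,near):
    for r in lst:
        P=cloud(S[n],r["region"])
        if np.linalg.norm(np.median(P,0)[:2]-near)<.06: 
            P=P[P[:,2]>.053]; return P
tp=[sel(n,masks[n][0],[.58,-.015]) for n in S]
x=fit(tp,[.6,-.02,.05,np.pi+.0,.7]); R,t=pose(x)
print("R",R,"origin",t,"grip",t+R@[0,0,.135],"top",t+R@[0,0,.16])
for n,Q in zip(S,tp): xx=fit([Q],x); R,t=pose(xx);print(n,"grip",t+R@[0,0,.135])
for near in ([.53,.1],[.46,-.11]):
    ps=[p for p in (sel(n,masks[n][1],near) for n in S) if p is not None]
    for th in (0,.5,1.0):
        P=np.vstack(ps); f=lambda v:sdf((P-pose([v[0],v[1],.05,v[2],0])[1])@pose([v[0],v[1],.05,v[2],0])[0])
        r=least_squares(f,[near[0],near[1],th],loss="soft_l1",f_scale=.003); print("stand",pose([r.x[0],r.x[1],.05,r.x[2],0])[1],r.x[2],r.cost)
# turntable circle
for n in S:
    r=cut_out(S[n],"turntable")[0]; P=cloud(S[n],r["region"]); P=P[abs(P[:,2]-.05)<.005][:,:2].astype(np.float32)
    print("tt",cv2.minEnclosingCircle(P), np.median(cloud(S[n],r["region"])[:,2]))
    for q in ("plate","console"):
        for r in cut_out(S[n],q):
            P=cloud(S[n],r["region"]); h=.014 if q=="plate" else .05
            P=P[abs(P[:,2]-h)<.006][:,:2].astype(np.float32)
            if len(P)>50: print(n,q,cv2.minAreaRect(P))
    for q,h in (("key_small_top",.072),("key_medium_top",.072),("key_large_top",.072)):
        for r in cut_out(S[n],q)[:2]:
            print(n,q,onplane(S[n],*r["pixel"],h), r["confidence"])
E
```

```text
fit [ 0.594  -0.0243  0.0506  2.8949  0.699 ] med|r| 0.0011574707895131015 1547
  signed med 0.000769095536451281
  signed med -0.0005284136790861156
R [[-0.7423 -0.2442 -0.6239]
 [ 0.1869 -0.9697  0.1571]
 [-0.6434  0.      0.7655]] origin [ 0.6148 -0.0295  0.0686] grip [ 0.5306 -0.0083  0.1719] top [ 0.515  -0.0044  0.1911]
fit [ 0.5939 -0.0242  0.0525  2.8912  0.6987] med|r| 0.0011208031883447934 612
  signed med -1.340126080933042e-05
scene grip [ 0.5305 -0.008   0.1739]
fit [ 0.594  -0.0243  0.0494  2.8937  0.6992] med|r| 0.0008537684162045842 935
  signed med -0.00011800220899751968
side grip [ 0.5305 -0.0082  0.1708]
stand [0.5289 0.1033 0.05  ] 0.20244024692816634 0.002828219575217706
stand [0.5289 0.1033 0.05  ] 0.2024452425776381 0.0028282195754222817
stand [0.5289 0.1033 0.05  ] 0.20244576735242484 0.0028282195755209554
stand [ 0.4627 -0.1075  0.05  ] 0.10791321099040334 0.0073471102158045405
stand [ 0.4627 -0.1075  0.05  ] 0.10872823684754056 0.00734711926949997
stand [ 0.4627 -0.1077  0.05  ] 1.66651137010602 0.007587460609498172
tt ((0.5282821655273438, -0.0058828149922
[... 686 characters left out ...]
27353096) 0.04968317306483683
side plate ((0.28966987133026123, 0.2312917709350586), (0.10468076169490814, 0.11230247467756271), 2.229705333709717)
side plate ((0.27115190029144287, 0.4597257375717163), (0.16269183158874512, 0.16936703026294708), 15.915567398071289)
side plate ((0.4944556653499603, 0.29617106914520264), (0.1604795902967453, 0.16713537275791168), 7.586276531219482)
side console ((0.5058104991912842, -0.3052336275577545), (0.2199697345495224, 0.1013539507985115), 10.736676216125488)
side key_small_top [0.6012 0.0105 0.072 ] 0.74
side key_small_top [ 0.5057 -0.3034  0.072 ] 0.64
side key_medium_top [ 0.4382 -0.3213  0.072 ] 0.69
side key_large_top [ 0.5721 -0.2965  0.072 ] 0.77
```

Request:
{"op": "carry_out", "data": {"linear": [[0.01,0.018,0.03],[0.03,0.053,0.06],[0.05,0.088,0.08],[0.07,0.123,0.1],[0.09,0.158,0.12],[0.11,0.193,0.13],[0.13,0.228,0.14],[0.15,0.263,0.14]], "roll": [-0.07,-0.14,-0.21,-0.28,-0.35,-0.42,-0.5,-0.567], "gripper": 0.65, "grip_force": 15}}

```text
clock: 3.72
tool_pos: [0.3402, -0.343, 0.3984]
eef_rot: [0.992, -0.125, 0.002, 0.001]
contact_force: [0.5, -0.4, -0.6]
opening: 0.65
```

Request:
{"op": "carry_out", "data": {"linear": [[0.018,0.034,0],[0.037,0.068,0],[0.056,0.102,0],[0.075,0.136,0],[0.094,0.17,0],[0.113,0.204,0],[0.132,0.238,0],[0.15,0.272,0]], "roll": [0,0,0,0,0,0,0,0]}}

```text
clock: 4.38
tool_pos: [0.4909, -0.0692, 0.3987]
eef_rot: [0.992, -0.125, 0.002, 0.001]
contact_force: [0.2, -1.0, 0.9]
opening: 0.652
```

Request:
{"op": "carry_out", "data": {"linear": [[0.018,0.034,0],[0.036,0.064,0],[0.036,0.064,-0.03],[0.036,0.064,-0.06],[0.036,0.064,-0.09],[0.036,0.064,-0.12],[0.036,0.064,-0.13],[0.036,0.064,-0.13]], "roll": [0,0,0,0,0,0,0,0]}}

```text
clock: 5.05
tool_pos: [0.525, -0.0053, 0.266]
eef_rot: [0.992, -0.125, -0.001, 0.002]
contact_force: [-0.9, -0.1, 0.3]
opening: 0.65
```

```bash
python3 - <<'E'
from h import *
print(status.get_state()["q"],status.get_state()["tool_pos"])
s=snapshot("wrist"); im=s["img"][:,:,::-1].copy(); cv2.imwrite("pics/w1.png",im)
s=snapshot("side"); cv2.imwrite("pics/s1.png",cv2.resize(s["img"][100:330,200:480,::-1],None,fx=2.5,fy=2.5))
E
```

```text
[ 0.03534826  0.54863366 -0.18190374  1.8540789   0.14246244  0.75434483
 -2.04594018] [ 0.52499025 -0.00528476  0.26598726]
```

View pics/w1.png

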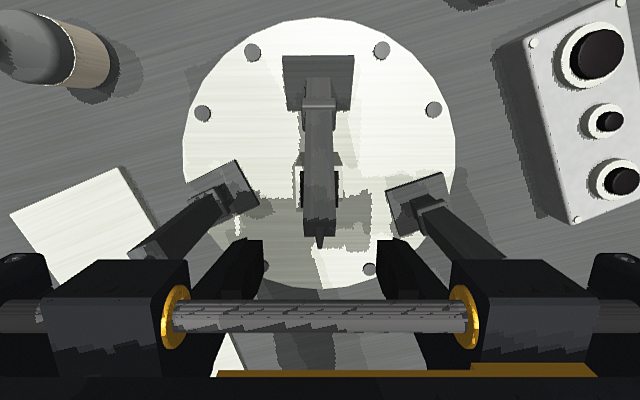

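View pics/s1.png

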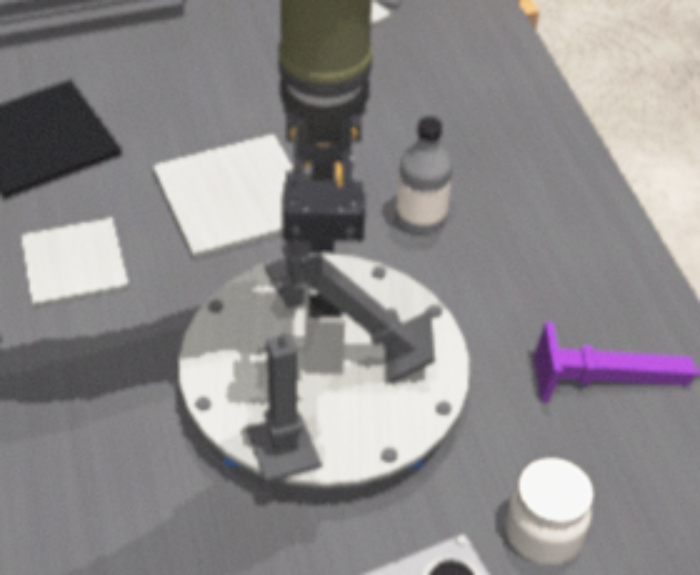

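The wrist view shows the stem vertical at column 319, centred between the fingers (262 to 378). The alignment is good, so I go down and close.

Request:
{"op": "carry_out", "data": {"linear": [[0.001,-0.001,-0.025],[0.001,-0.002,-0.045],[0.001,-0.002,-0.065],[0.001,-0.002,-0.08],[0.001,-0.002,-0.088],[0.001,-0.002,-0.088],[0.001,-0.002,-0.088]], "roll": [0,0,0,0,0,0,0]}}

```text
clock: 5.73
tool_pos: [0.5291, -0.007, 0.1819]
eef_rot: [0.992, -0.125, 0.003, 0.001]
contact_force: [0.3, 0.9, 0.1]
opening: 0.652
```

Request:
{"op": "carry_out", "data": {"linear": [[0,0,0],[0,0,0],[0,0,0],[0,0,0],[0,0,0],[0,0,0]], "roll": [0,0,0,0,0,0], "gripper": 0, "grip_force": 15}}

```text
clock: 6.23
tool_pos: [0.5292, -0.0068, 0.1822]
eef_rot: [0.992, -0.125, 0.003, 0.001]
contact_force: [-0.7, 0.9, 0.6]
opening: 0.251
```

```bash
python3 - <<'E'
from h import *
s=snapshot("wrist"); im=s["img"][:,:,::-1].copy(); cv2.imwrite("pics/w2.png",im)
s=snapshot("side"); cv2.imwrite("pics/s2.png",cv2.resize(s["img"][100:330,200:480,::-1],None,fx=2.5,fy=2.5))
E
```

```text
(no output)
```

View pics/w2.png

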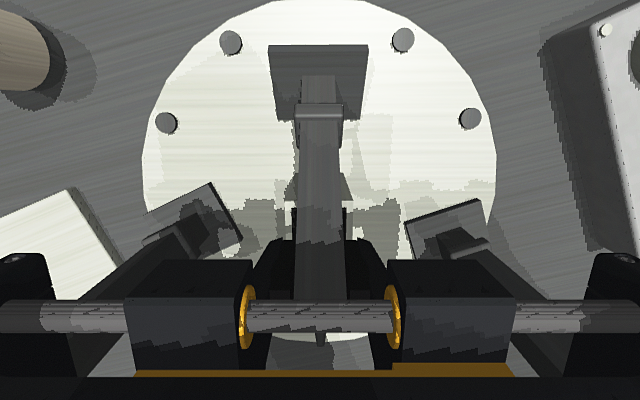

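View pics/s2.png

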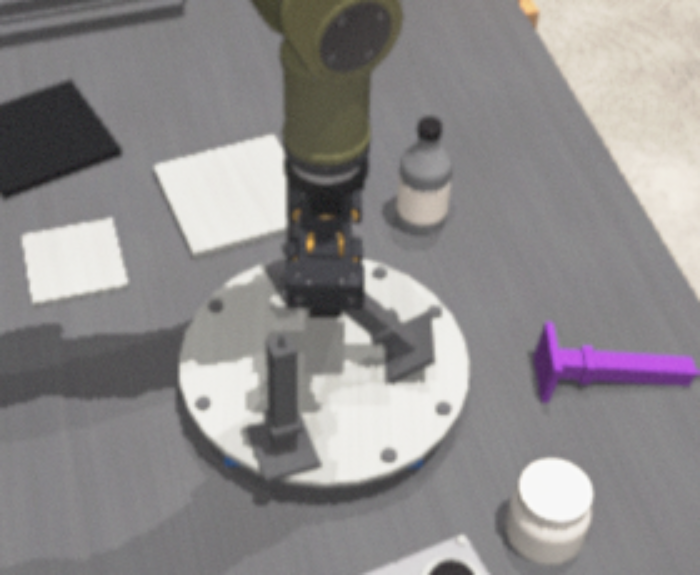

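Both fingers are on the stem (opening 22 mm) and neither standing candlestick is touched. I swing it outward, away from the tube, while lifting.

Request:
{"op": "carry_out", "data": {"linear": [[0.008,-0.002,0.004],[0.018,-0.005,0.01],[0.028,-0.007,0.016],[0.04,-0.01,0.021],[0.052,-0.013,0.026],[0.065,-0.016,0.03],[0.08,-0.02,0.037],[0.092,-0.023,0.045]], "roll": [0,0,0,0,0,0,0,0]}}

```text
clock: 7.0
tool_pos: [0.6203, -0.0305, 0.2252]
eef_rot: [0.992, -0.125, 0.001, 0.001]
contact_force: [0.3, -0.1, -7.4]
opening: 0.252
```

```bash
python3 - <<'E'
from h import *
print(status.get_state())
s=snapshot("scene"); im=s["img"][:,:,::-1].copy(); cv2.imwrite("pics/c3.png",cv2.resize(s["img"][100:290,180:420,::-1],None,fx=3,fy=3))
s=snapshot("side"); cv2.imwrite("pics/s3.png",cv2.resize(s["img"][100:330,200:480,::-1],None,fx=2.5,fy=2.5))
E
```

```text
{'clock': 7.0, 'q': array([ 0.07035247,  0.72038601, -0.17418869,  1.61381433,  0.16099357,
        0.82028488, -1.99297332]), 'qd': array([ 0.0584689 ,  0.05992326, -0.02549848, -0.55020216, -0.04580651,
        0.49144854,  0.13124623]), 'joint_torque': array([ -0.52073255, -57.86073089,  -1.22743238, -14.82404888,
         0.06368322,  -0.45314326,  -0.11896085]), 'tool_pos': array([ 0.62030904, -0.0304552 ,  0.22524246]), 'eef_rot': array([ 9.92142397e-01, -1.25103939e-01,  8.34502470e-04,  1.33088332e-03]), 'contact_force': array([ 0.33925275, -0.06494022, -7.35483479]), 'moment': array([0.13938471, 0.08297086, 0.0231267 ]), 'opening': 0.2515589431709731}
```

View pics/c3.png

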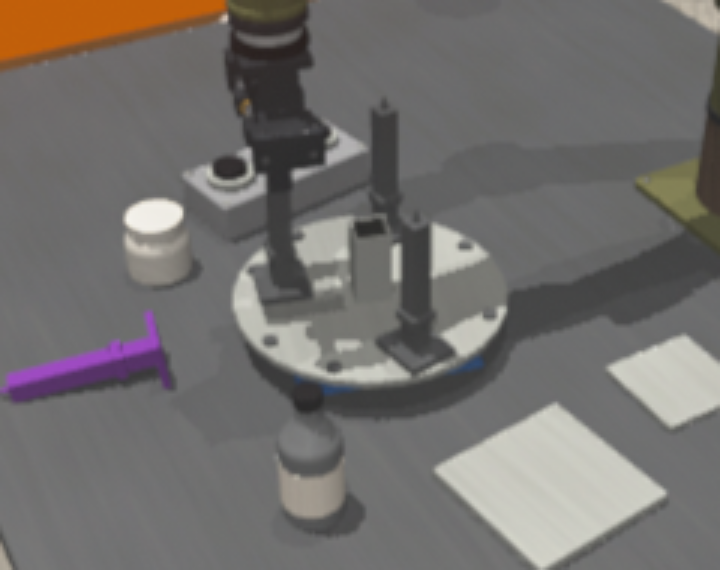

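View pics/s3.png

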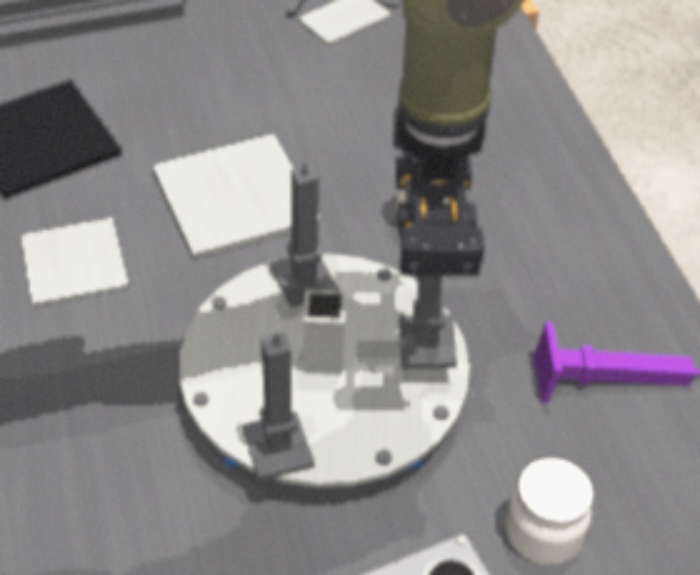

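It hangs free and almost upright (force z −7.4 N), and both others still stand. I lift it clear and carry it to the plate.

Request:
{"op": "carry_out", "data": {"linear": [[0,0,0.02],[0,0,0.045],[0,0,0.07],[0,0,0.095],[0,0,0.12],[0,0.005,0.145],[-0.004,0.015,0.16],[-0.01,0.03,0.17]], "roll": [0,0,0,0,0,0,0.02,0.05]}}

```text
clock: 7.77
tool_pos: [0.6122, -0.0022, 0.3969]
eef_rot: [0.995, -0.102, 0.004, 0.002]
contact_force: [-0.0, 0.6, -6.9]
opening: 0.249
```

Request:
{"op": "carry_out", "data": {"linear": [[-0.01,0.025,0],[-0.02,0.053,0],[-0.032,0.085,0],[-0.044,0.117,0],[-0.056,0.149,0],[-0.068,0.181,0],[-0.08,0.211,0],[-0.09,0.24,0]], "roll": [0.05,0.1,0.15,0.2,0.25,0.3,0.32,0.35]}}

```text
clock: 8.43
tool_pos: [0.5183, 0.2397, 0.3949]
eef_rot: [0.997, 0.075, 0.002, 0.002]
contact_force: [0.1, -0.2, -7.9]
opening: 0.25
```

Request:
{"op": "carry_out", "data": {"linear": [[-0.01,0.03,0],[-0.023,0.058,-0.01],[-0.023,0.058,-0.04],[-0.023,0.058,-0.075],[-0.023,0.058,-0.11],[-0.023,0.058,-0.14],[-0.023,0.058,-0.165],[-0.023,0.058,-0.175]], "roll": [0,0,0,0,0,0,0,0]}}

```text
clock: 9.1
tool_pos: [0.4908, 0.2958, 0.2149]
eef_rot: [0.997, 0.077, -0.003, 0.005]
contact_force: [-1.3, -0.9, -6.9]
opening: 0.241
```

```bash
python3 - <<'E'
from fit import *
print(status.get_state()["tool_pos"],status.get_state()["q"])
T=status.get_state()["tool_pos"]
Ps=[]
for n in ("scene","side"):
    s=snapshot(n); cv2.imwrite(f"pics/{n}4.png",cv2.resize(s["img"][80:330,230:480,::-1],None,fx=2.3,fy=2.3))
    P=cloud(s,np.ones((400,640),bool)); 
    P=P[(np.hypot(*(P-T)[:,:2].T)<.05)&(P[:,2]<T[2]-.03)&(P[:,2]>.025)]
    print(len(P),P.min(0)); Ps.append(P)
for b in (T[2]-.14,):
    for yaw in (-.1,3.04):
        x=fit(Ps,[T[0]+.028*np.cos(yaw),T[1]+.028*np.sin(yaw),b,yaw,0.0]); R,t=pose(x); print("org",t,"axis",R[:,2],"tilt deg",np.degrees(x[4]))
E
```

```text
[0.4908 0.2958 0.2149] [-0.4582  0.6869 -0.2842  1.758   0.2705  0.7463 -2.3004]
625 [0.4559 0.2598 0.0637]
543 [0.4566 0.2552 0.0602]
fit [0.5163 0.2981 0.0647 0.1648 0.0025] med|r| 0.0010603831290008413 1168
  signed med 8.18737891752127e-05
  signed med -0.0005616122303011006
org [0.4887 0.2935 0.0648] axis [0.0025 0.0004 1.    ] tilt deg 0.14406659914921488
fit [ 0.4611  0.2889  0.0648  3.3064 -0.0025] med|r| 0.0010603831558889335 1168
  signed med 8.187384993159179e-05
  signed med -0.0005616121153569405
org [0.4887 0.2935 0.0648] axis [0.0025 0.0004 1.    ] tilt deg -0.14406625066460202
```

View pics/scene4.png

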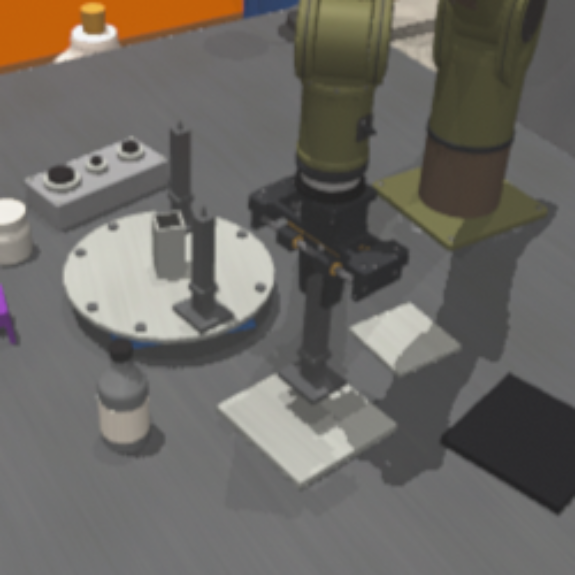

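View pics/side4.png

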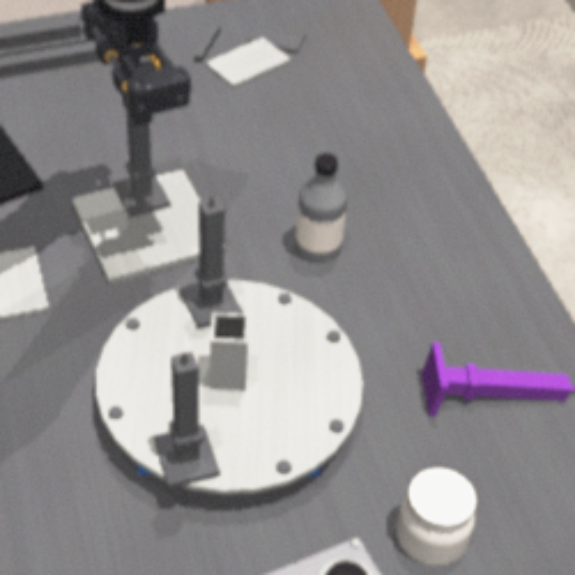

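It hangs upright (fitted tilt 0.1°) with its foot at z 0.065, 8 mm from the plate centre. I lower it slowly.

Request:
{"op": "carry_out", "data": {"linear": [[0.003,0.002,-0.01],[0.006,0.004,-0.02],[0.006,0.004,-0.029],[0.006,0.004,-0.036],[0.006,0.004,-0.04],[0.006,0.004,-0.042],[0.006,0.004,-0.043],[0.006,0.004,-0.044]], "roll": [0,0,0,0,0,0,0,0]}}

```text
clock: 9.87
tool_pos: [0.4986, 0.3008, 0.1735]
eef_rot: [0.997, 0.076, -0.002, 0.004]
contact_force: [0.0, -1.0, -6.6]
opening: 0.248
```

Request:
{"op": "carry_out", "data": {"linear": [[0,0,-0.001],[0,0,-0.002],[0,0,-0.003],[0,0,-0.004],[0,0,-0.004],[0,0,-0.004]], "roll": [0,0,0,0,0,0]}}

```text
clock: 10.37
tool_pos: [0.4985, 0.3008, 0.1695]
eef_rot: [0.997, 0.076, -0.002, 0.004]
contact_force: [-0.1, -1.1, -8.6]
opening: 0.246
```

Request:
{"op": "carry_out", "data": {"linear": [[0,0,-0.001],[0,0,-0.002],[0,0,-0.003],[0,0,-0.003],[0,0,-0.003]], "roll": [0,0,0,0,0]}}

```text
clock: 10.78
tool_pos: [0.4985, 0.3007, 0.1664]
eef_rot: [0.997, 0.076, -0.002, 0.004]
contact_force: [0.3, 0.6, -7.5]
opening: 0.246
```

Request:
{"op": "carry_out", "data": {"linear": [[0,0,-0.001],[0,0,-0.002],[0,0,-0.002]], "roll": [0,0,0]}}

```text
clock: 11.03
tool_pos: [0.499, 0.3007, 0.1661]
eef_rot: [0.997, 0.076, -0.001, 0.004]
contact_force: [-1.8, -2.7, 5.8]
opening: 0.248
```

Touchdown: the z force went from −7.5 to +5.8 N. I ease off slightly and open the gripper.

Request:
{"op": "carry_out", "data": {"linear": [[0,0,0.001],[0,0,0.001]], "roll": [0,0]}}

```text
clock: 11.2
tool_pos: [0.4993, 0.301, 0.1675]
eef_rot: [0.997, 0.076, -0.0, 0.003]
contact_force: [0.7, 0.6, -7.5]
opening: 0.251
```

```bash
cat > chk.py <<'E'
from fit import *
def chk(C,zt,b):
    Ps=[]
    for n in ("scene","side"):
        s=snapshot(n)
        P=cloud(s,np.ones((400,640),bool)); 
        P=P[(np.hypot(P[:,0]-C[0],P[:,1]-C[1])<.045)&(P[:,2]<zt)&(P[:,2]>.022)]
        Ps.append(P)
    x=fit(Ps,[C[0]+.028,C[1]+.005,b,.16,0.0]); R,t=pose(x); print("org",t,"axis",R[:,2])
if __name__=="__main__": 
    T=status.get_state(); print(T["tool_pos"],T["contact_force"],T["clock"]); chk(T["tool_pos"],T["tool_pos"][2]-.03,.014)
E
python3 chk.py
```

```text
[0.4993 0.301  0.1675] [ 0.6865  0.6146 -7.4936] 11.2
fit [ 0.5257  0.3032  0.0176  0.1382 -0.0027] med|r| 0.0010719735458833372 973
  signed med 0.00016836846757759157
  signed med -0.00030435709034035705
org [0.498  0.2994 0.0175] axis [-0.0026 -0.0004  1.    ]
```

Request:
{"op": "carry_out", "data": {"linear": [[0,0,-0.0005],[0,0,-0.0012],[0,0,-0.0012]], "roll": [0,0,0]}}

```text
clock: 11.55
tool_pos: [0.4991, 0.3007, 0.1661]
eef_rot: [0.997, 0.076, -0.001, 0.004]
contact_force: [-1.2, -2.1, 0.5]
opening: 0.248
```

Request:
{"op": "carry_out", "data": {"linear": [[0,0,0],[0,0,0],[0,0,0],[0,0,0],[0,0,0]], "roll": [0,0,0,0,0], "gripper": 0.6}}

```text
clock: 11.97
tool_pos: [0.4993, 0.301, 0.1663]
eef_rot: [0.997, 0.076, -0.0, 0.003]
contact_force: [-0.1, -0.3, -0.7]
opening: 0.593
```

```bash
python3 chk.py; python3 - <<'E'
from h import *
s=snapshot("wrist"); cv2.imwrite("pics/w5.png",s["img"][:,:,::-1])
E
```

```text
[0.4993 0.301  0.1663] [-0.106  -0.3125 -0.7364] 11.9667
fit [ 0.5252  0.3036  0.0166  0.1787 -0.0059] med|r| 0.0009414857080726332 893
  signed med 3.452547823520023e-05
  signed med -0.0002457862550288431
org [0.4977 0.2987 0.0165] axis [-0.0058 -0.001   1.    ]
```

View pics/w5.png

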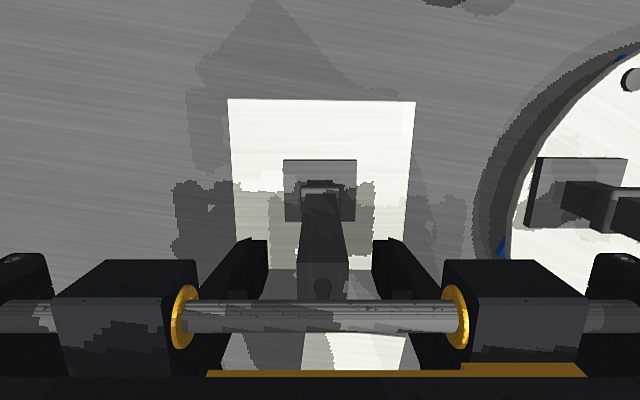

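It is standing, released and centred: foot at (0.498, 0.299), 0.3° from upright. I go up and over to the console with the gripper closed.

Request:
{"op": "carry_out", "data": {"linear": [[0,0,0.015],[0,0,0.04],[0,0,0.075],[0,0,0.11],[0,0,0.145],[0,0,0.18],[0,-0.01,0.21],[0,-0.03,0.23]], "roll": [0,0,0,0,0,0,0,0]}}

```text
clock: 12.78
tool_pos: [0.4989, 0.2739, 0.3995]
eef_rot: [0.997, 0.078, 0.001, 0.001]
contact_force: [0.2, -1.5, -0.6]
opening: 0.599
```

Request:
{"op": "carry_out", "data": {"linear": [[0,-0.035,0],[0,-0.075,0],[0,-0.115,0],[0,-0.155,0],[0,-0.195,0],[0,-0.235,0],[0,-0.275,0],[0,-0.31,0]], "roll": [0,0,0,0,0,0,0,0], "gripper": 0}}

```text
clock: 13.45
tool_pos: [0.4984, -0.0391, 0.3997]
eef_rot: [0.997, 0.077, 0.001, 0.002]
contact_force: [0.4, -1.1, 0.4]
opening: 0.017
```

Request:
{"op": "carry_out", "data": {"linear": [[0,-0.035,0],[0,-0.075,0],[0,-0.115,0],[0,-0.155,0],[0,-0.195,0],[0,-0.235,-0.01],[0,-0.26,-0.03],[0,-0.26,-0.06]], "roll": [0,0,0,0,0,0,0,0]}}

```text
clock: 14.12
tool_pos: [0.4978, -0.3076, 0.3406]
eef_rot: [0.997, 0.072, 0.003, 0.005]
contact_force: [-0.3, -0.2, -0.6]
opening: 0.006
```

```bash
cat > look.py <<'E'
from h import *
import sys
np.set_printoptions(precision=4,suppress=True)
S=status.get_state(); print(S["clock"],S["tool_pos"],S["q"])
for n in ("wrist","side"):
    s=snapshot(n); cv2.imwrite(f"pics/{n}{sys.argv[1]}.png",s["img"][:,:,::-1])
    for q in ("key_small_top","key_medium_top","key_large_top"):
        for r in cut_out(s,q)[:2]:
            P=cloud(s,r["region"]); print(n,q,round(r["confidence"],2),np.round(r["pixel"]),onplane(s,*r["pixel"],.072),np.median(P,0) if len(P) else None)
E
python3 look.py 6
```

```text
14.1167 [ 0.4978 -0.3076  0.3406] [ 0.6051  0.5425 -0.2252  1.5883  0.1439  1.016  -1.0897]
wrist key_small_top 0.6 [ 6. 77.] [0.5513 0.0648 0.072 ] [0.5532 0.0798 0.0579]
wrist key_small_top 0.51 [316. 154.] [ 0.5139 -0.3031  0.072 ] [ 0.5099 -0.3023  0.0715]
wrist key_medium_top 0.72 [317. 209.] [ 0.4432 -0.3153  0.072 ] [ 0.4435 -0.3149  0.0718]
wrist key_large_top 0.81 [312. 101.] [ 0.5757 -0.2903  0.072 ] [ 0.5754 -0.2893  0.0719]
side key_medium_top 0.55 [325. 357.] [ 0.4402 -0.3213  0.072 ] [ 0.4389 -0.3195  0.0712]
side key_large_top 0.5 [380. 335.] [ 0.5678 -0.2984  0.072 ] [ 0.5718 -0.2939  0.071 ]
```

View pics/wrist6.png

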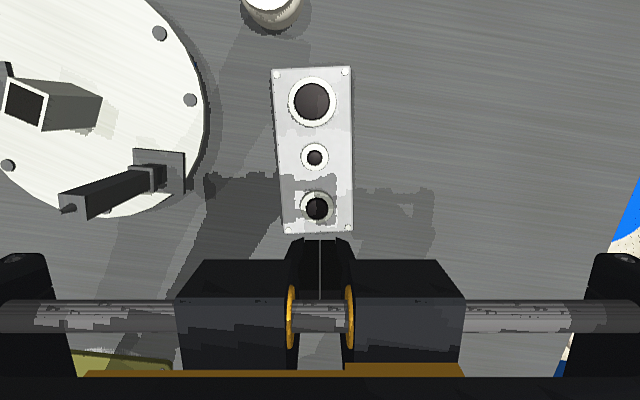

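View pics/side6.png

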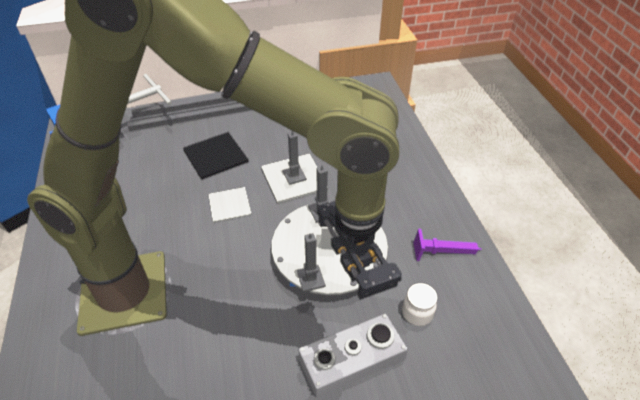

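In the wrist view the large, small and medium keys sit at rows 101, 157 and 208. I average the views: small (0.507, −0.303), medium (0.441, −0.318), large (0.573, −0.293). First the small key.

Request:
{"op": "carry_out", "data": {"linear": [[0.009,0.005,-0.035],[0.009,0.005,-0.075],[0.009,0.005,-0.115],[0.009,0.005,-0.15],[0.009,0.005,-0.185],[0.009,0.005,-0.21],[0.009,0.005,-0.23],[0.009,0.005,-0.238]], "roll": [0,0,0,0,0,0,0,0]}}

```text
clock: 15.18
tool_pos: [0.5082, -0.2922, 0.1018]
eef_rot: [0.997, 0.079, 0.002, 0.002]
contact_force: [-0.3, 0.9, 0.3]
opening: 0.005
```

Request:
{"op": "carry_out", "data": {"linear": [[0,0,-0.003],[0,0,-0.005],[0,0,-0.007],[0,0,-0.009],[0,0,-0.009]], "roll": [0,0,0,0,0]}}

```text
clock: 15.6
tool_pos: [0.5088, -0.2925, 0.0936]
eef_rot: [0.997, 0.079, 0.002, 0.002]
contact_force: [-0.6, 0.8, -0.0]
opening: 0.005
```

The tool is 10 mm off in y because it was still moving when the last call began. I correct that before pressing.

Request:
{"op": "carry_out", "data": {"linear": [[-0.001,-0.005,0.003],[-0.002,-0.0105,0.003],[-0.002,-0.0105,0.003]], "roll": [0,0,0]}}

```text
clock: 15.85
tool_pos: [0.5065, -0.3054, 0.0974]
eef_rot: [0.997, 0.078, 0.003, 0.003]
contact_force: [-0.2, -1.3, 1.0]
opening: 0.007
```

Request:
{"op": "carry_out", "data": {"linear": [[0,0,-0.003],[0,0,-0.005],[0,0,-0.007],[0,0,-0.007]], "roll": [0,0,0,0]}}

```text
clock: 16.18
tool_pos: [0.5063, -0.3057, 0.09]
eef_rot: [0.997, 0.078, 0.003, 0.003]
contact_force: [-0.8, -1.9, 2.5]
opening: 0.007
```

Request:
{"op": "carry_out", "data": {"linear": [[0,0,-0.002],[0,0,-0.003],[0,0,-0.004],[0,0,-0.004]], "roll": [0,0,0,0]}}

```text
clock: 16.52
tool_pos: [0.5064, -0.3057, 0.086]
eef_rot: [0.997, 0.078, 0.003, 0.003]
contact_force: [-1.4, -0.0, 4.9]
opening: 0.002
```

Request:
{"op": "carry_out", "data": {"linear": [[0,0,-0.001],[0,0,-0.002],[0,0,-0.003],[0,0,-0.003]], "roll": [0,0,0,0]}}

```text
clock: 16.85
tool_pos: [0.5064, -0.3058, 0.0852]
eef_rot: [0.997, 0.078, 0.003, 0.004]
contact_force: [-4.3, 1.1, 21.2]
opening: 0.007
```

```bash
python3 - <<'E'
from h import *
S=status.get_state(); print(S["tool_pos"],S["contact_force"])
s=snapshot("wrist"); cv2.imwrite("pics/w7.png",s["img"][:,:,::-1])
s=snapshot("side"); cv2.imwrite("pics/s7.png",cv2.resize(s["img"][220:400,250:450,::-1],None,fx=3,fy=3))
E
```

```text
[ 0.50637901 -0.30575958  0.08522174] [-4.31889702  1.09042105 21.15166733]
```

View pics/w7.png

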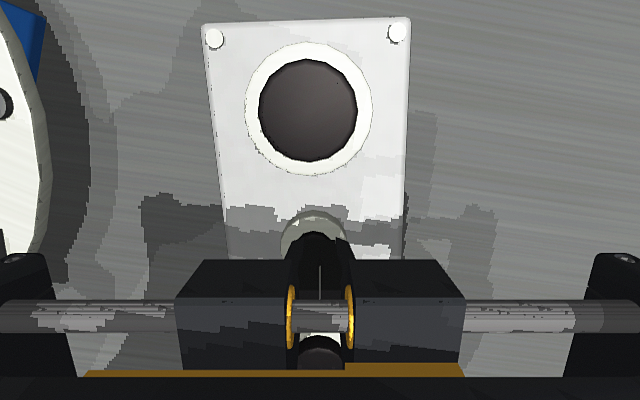

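View pics/s7.png

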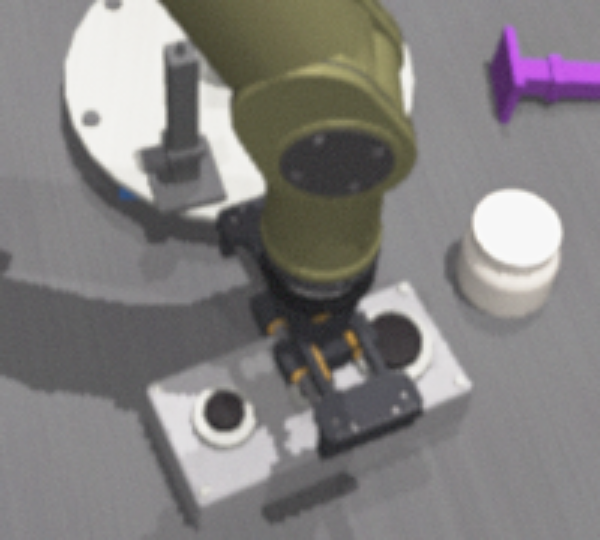

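The small key reached its stop (21 N at tip z 0.066, about 6 mm down), with the neighbouring keys clear. Now the medium key.

Request:
{"op": "carry_out", "data": {"linear": [[0,0,0.012],[0,0,0.025],[-0.015,-0.003,0.025],[-0.035,-0.007,0.025],[-0.055,-0.01,0.025],[-0.065,-0.0115,0.025],[-0.065,-0.0115,0.025],[-0.065,-0.0115,0.025]], "roll": [0,0,0,0,0,0,0,0]}}

```text
clock: 17.62
tool_pos: [0.442, -0.3171, 0.1101]
eef_rot: [0.997, 0.078, 0.003, 0.004]
contact_force: [0.2, 0.4, -0.3]
opening: 0.005
```

Request:
{"op": "carry_out", "data": {"linear": [[0,0,-0.007],[0,0,-0.013],[0,0,-0.016],[0,0,-0.018],[0,0,-0.018]], "roll": [0,0,0,0,0]}}

```text
clock: 18.03
tool_pos: [0.4425, -0.3165, 0.0914]
eef_rot: [0.997, 0.078, 0.003, 0.003]
contact_force: [0.7, -0.0, 0.8]
opening: 0.001
```

Request:
{"op": "carry_out", "data": {"linear": [[0,0,-0.002],[0,0,-0.004],[0,0,-0.006],[0,0,-0.0075],[0,0,-0.0085],[0,0,-0.0085]], "roll": [0,0,0,0,0,0]}}

```text
clock: 18.53
tool_pos: [0.4426, -0.3165, 0.0852]
eef_rot: [0.997, 0.078, 0.004, 0.004]
contact_force: [-3.6, 2.7, 23.0]
opening: 0.009
```

The medium key is at its stop (23 N). Next the large key at (0.573, −0.293).

Request:
{"op": "carry_out", "data": {"linear": [[0,0,0.012],[0,0,0.025],[0.02,0.004,0.025],[0.05,0.009,0.025],[0.085,0.015,0.025],[0.115,0.021,0.025],[0.13,0.0235,0.025],[0.13,0.0235,0.025]], "roll": [0,0,0,0,0,0,0,0]}}

```text
clock: 19.2
tool_pos: [0.5775, -0.2905, 0.1101]
eef_rot: [0.997, 0.08, 0.006, 0.003]
contact_force: [0.5, 0.8, -0.2]
opening: 0.004
```

Request:
{"op": "carry_out", "data": {"linear": [[0,0,-0.007],[0,0,-0.013],[0,0,-0.016],[0,0,-0.018],[0,0,-0.018]], "roll": [0,0,0,0,0]}}

```text
clock: 19.62
tool_pos: [0.5755, -0.2911, 0.0914]
eef_rot: [0.997, 0.08, 0.005, 0.003]
contact_force: [-1.4, 1.1, 0.5]
opening: 0.004
```

Request:
{"op": "carry_out", "data": {"linear": [[0,0,-0.002],[0,0,-0.004],[0,0,-0.006],[0,0,-0.0075],[0,0,-0.0085],[0,0,-0.0085]], "roll": [0,0,0,0,0,0]}}

```text
clock: 20.12
tool_pos: [0.5756, -0.2913, 0.0853]
eef_rot: [0.997, 0.079, 0.005, 0.004]
contact_force: [-5.2, 2.9, 18.1]
opening: 0.006
```

Request:
{"op": "carry_out", "data": {"linear": [[0,0,0.012],[0,0,0.035],[0,0,0.07],[0,0,0.1],[0,0,0.13],[0,0,0.16],[0,0,0.18],[0,0,0.18]], "roll": [0,0,0,0,0,0,0,0]}}

```text
clock: 20.78
tool_pos: [0.5781, -0.2925, 0.2705]
eef_rot: [0.997, 0.079, 0.009, 0.006]
contact_force: [-0.2, 0.6, -0.9]
opening: 0.006
```

```bash
python3 - <<'E'
from chk import *
S=status.get_state(); print(S["clock"],S["tool_pos"],S["contact_force"])
chk([.498,.299],.185,.014)
for n in ("side","scene"):
    s=snapshot(n); cv2.imwrite(f"pics/{n}9.png",s["img"][:,:,::-1])
s=snapshot("wrist"); cv2.imwrite("pics/w9.png",s["img"][:,:,::-1])
for q in ("key_small_top","key_medium_top","key_large_top"):
    for r in cut_out(s,q)[:2]:
        P=cloud(s,r["region"]); print(q,r["confidence"],np.median(P,0))
E
```

```text
20.7833 [ 0.5781 -0.2925  0.2705] [-0.1987  0.5842 -0.8617]
fit [ 0.5251  0.3034  0.0163  0.1663 -0.0017] med|r| 0.000979821508206703 1195
  signed med 6.84938540735534e-05
  signed med -0.0002978191342565741
org [0.4975 0.2988 0.0163] axis [-0.0016 -0.0003  1.    ]
key_small_top 0.47 [ 0.5145 -0.3007  0.0707]
key_large_top 0.77 [ 0.577  -0.2891  0.0718]
```

View pics/side9.png

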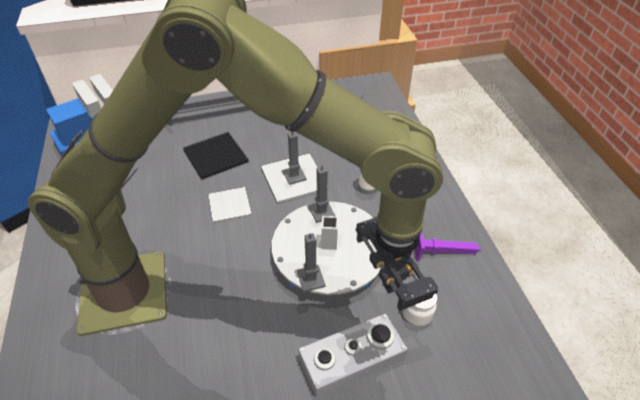

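View pics/scene9.png

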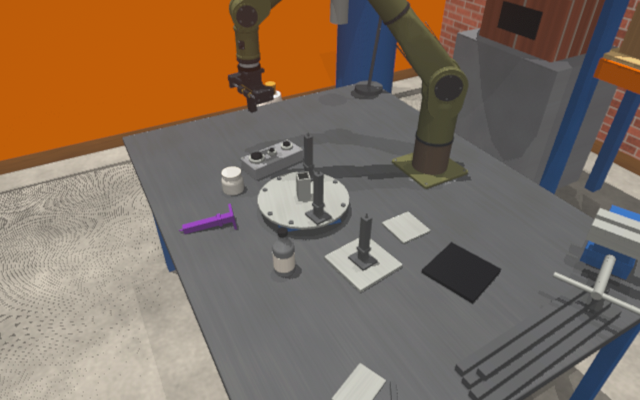

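View pics/w9.png

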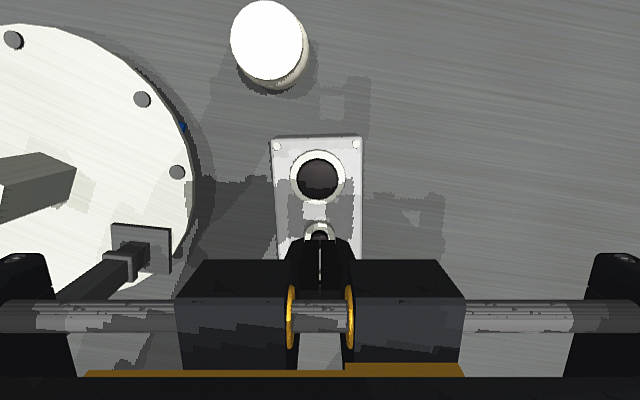

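The candlestick stands on the plate (scene 365,245), the two others stand on the turntable, the bottle and tin are where they were, and the keys are up. The arm touches nothing, so I hand the job in.

```bash
python3 -c "
from plant import finish_job
print(finish_job())"
```

```text
the job is handed in; nothing more can be done
None
```

The job is done and handed in at about 21 s of the 56 s allowed; the hand-in reports no verdict.

**Candlestick:** I gripped the tipped candlestick near the top of its stem and swung it outward off the tube until it hung upright. I then set it on the larger pale plate, with about 6 N on the tool at touchdown. After release, the last fit put it about 3 mm from the plate's centre and within about 0.2° of upright.

**Keys:** I pressed small, then medium, then large, each to its stop, with end forces of 21, 23 and 18 N. My first approach to the small key was 10 mm off in y; I corrected it before touching the key.

**Last checks:**
- **Bystanders:** in the last pictures both other candlesticks stand on the turntable, and the bottle and tin look unmoved. I judged these by eye and did not measure them again.
- **Keys back up:** the wrist camera measured the large key back up at z 0.072 and the small key at about 0.071. The network did not find the medium key in that shot, but the side view shows it clear of the gripper. I had no reading of the key joints themselves.
- **Disagreement:** the cameras differ by 2–5 mm. The fitted foot height was 16 mm against the plate's 14 mm, which matches the scene camera reading about 3 mm high.

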